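# Switch off the warming plate and lift the cup carrier off it

## Robot

A 7-joint arm with a two-finger parallel gripper is mounted at the origin on the work surface; the furniture and walls round the work are solid. World frame = base frame: x ahead of the robot, y to its left, z up, the work surface at z = 0. Lengths are in m, angles in rad, forces in N, time in s.
With the tool pointing down it reaches from about 0.35 to 0.9 m from the base axis. Payload 19.9 kg.
Tool frame: the origin (TCP) lies midway between the tips of the shut fingers; the grasp point (between the pads) lies 19 mm behind it (tcp_to_grasp is the distance from the TCP to the grasp point, in m); z points along the fingers, y is the line along which they close (so a half turn about z gives the same grasp; the last joint's range is limited). The gripper opens to 94 mm and grips with 3 to 60 N. Pads are 16 mm wide; open, the fingers measure 119 mm over their backs; the gripper's body (75 mm by 177 mm) begins 78 mm behind the grasp point.
Start: joints at [1.286, 0.417, -0.01, 1.614, 0.005, 1.111, -0.053], TCP at [0.151, -0.606, 0.205] pointing down, gripper open.
Joint ranges: [-2.81, 2.81], [-0.39, 2.02], [-1.27, 1.25], [0.06, 2.57], [-1.19, 4.33], [0.19, 2], [-2.82, 2.82]. Speed limits (rad/s): [1.89, 1.89, 2.39, 2.39, 3.01, 3.01, 3.01].

## Interface

Orientations are given as a 3x3 rotation matrix whose columns are the frame's x, y, z axes.
In Python, from plant import move_ptp, movel, goto_joints, set_gripper, sleep, solve_ik, read_state, grab_frame, calibration, IKError, job_done, tcp_to_grasp gives the robot as it stands. Calls block until the motion is done:
- move_ptp(position, orientation): joint-space move of the TCP to a pose.
- movel(position, orientation=None, speed=0.15, max_force=None): straight line of the TCP; orientation=None keeps the orientation; speed is the mean speed in m/s. With max_force (N) it stops when the force on the tool has changed by that much, and returns True; else False.
- goto_joints(angles): joint-space move.
- set_gripper(opening, f_grip=None): opening from 0.0 (shut) to 1.0 (fully open); f_grip is the grip in N (None keeps the last); returns when the fingers have stopped.
- sleep(seconds).
- solve_ik(position, orientation): joint angles nearest the present ones, or None.
- read_state(): the state.
- grab_frame(name): name is "scene" or "top" or "wrist"; returns the picture (384x512x3 uint8, red, green, blue); there is no depth.
- calibration(name): a dict with "fx", "fy", "cx", "cy" (pixels), "rvec" (rotation vector, rad) and "tvec" (3), from world to camera coordinates, as OpenCV has them; the wrist camera has in their place "tool_from_camera" (4x4, takes a point from camera to tool coordinates, whose origin is the TCP and whose axes are the flange's). Camera axes: x right, y down, z forward; pixel columns grow to the right and rows downward; lengths in m; the calibration is good to about 2 mm. A picture is of the moment at which its call begins: read the wrist's pose just before it. calibration takes no time and is no camera call.
A pose or a line that the arm cannot do raises IKError and nothing moves.
- job_done(): hands the job in; it is judged then, once.
The state is a dict: "t": time; "joint_pos": joint angles; "dq": joint speeds; "joint_torque": joint torques, N m; "eef_pos": TCP position; "tool_rot": TCP orientation; "force": force on the tool from outside, world axes, zero at the start; "moment": the same for the moment, N m; "finger_gap": opening from 0.0 (shut) to 1.0 (fully open); "grip_force": force on a finger pad.
Only numpy, scipy, OpenCV 4.12 (cv2) and the standard library are available. Lean on these libraries where they do the work, as an engineer would, in place of code of your own. Each camera call takes 0.05 s, during which the arm holds its last target. There are 200 camera calls.

## Task

Turn the dial of the warming plate to its red OFF dot while the cup carrier is still standing on the plate. Then take the carrier by its handle and lift it, with both espresso cups on it, about 10 cm straight up off the plate so that I can wipe underneath; finish while holding it there, still and level, and leave the dial at OFF, the cups upright on the carrier and everything else where it is.

Things in the scene. Friction and masses are not known exactly. Their poses are not given: they have to be found in the camera images.
- warmer: Electric warming plate, fixed: flat aluminium housing 170 (x) x 345 (y) x 46 mm high with a black glass plate and, at its -y end (the robot's right), a white panel (top 44 mm over the worktop) with the black dial. Origin on the worktop under the middle of the glass plate; reaches from y -225 to +120 mm, x -85 to +85 mm.
- warmer_plate (a point): Middle of the top of the black glass plate (158 x 232 mm), 46 mm above the worktop.
- dial (a joint): Angle of the black dial (rad). 0: its white pointer line points at the red OFF dot; grows clockwise seen from above; stops at -0.6 and 3.9. Starts between about 0.7 and 2.3 and stays where it is left (friction 0.04 N m). At value q the dial's bar grip lies along the warming plate's x axis turned by -q about z. Black ticks every 0.55 rad are heat settings.
- dial_grip (a point): On the dial's vertical axis, 74 mm above the worktop; in the warming plate's frame (0, -180, 74) mm. Its axes are the warming plate's and do not turn with the dial. Dial: skirt disc 48 mm across, its top 50 mm over the worktop; on it an upright bar grip along the pointer line, 44 mm long, 12 mm thick, from 50 to 80 mm over the worktop.
- off_mark (a point): The red OFF dot, 8 mm across, on the white panel, 36 mm from the dial's axis in the warming plate's +x direction.
- carrier: Loose wooden cup carrier, 0.32 kg: a tray 110 (x) x 196 (y) mm with an 8 mm floor and a low rim 18 mm high, and a steel bow handle over its middle, 138 mm high in all. Origin at the centre of its underside, z up. It stands on the glass plate, with the two cups on it at its +y and -y halves.
- carrier_grip (a point): Centre of the carrier's dark wooden handle grip, 125 mm above the underside of the carrier. The grip is a level bar 70 mm long along the carrier's x, 16 mm thick along its y and 26 mm high, so it is taken from above with the fingers closing along the carrier's y. Its axes are those of the carrier.
- cup_left: Loose white espresso cup on the +y half of the carrier, 64 mm across and 50 mm high with an ear on its own -y side (87 mm overall), about 0.1 kg. Origin at the centre of its outline on its underside, z up. It stands on the carrier floor, 8 mm above the carrier's origin, lower than the handle.
- cup_right: The like cup on the -y half of the carrier.
- pepper_mill: Wooden pepper mill, bystander, 58 mm across, 150 mm high, loose; origin under its centre.
- kitchen_timer: Red and white kitchen timer, bystander, 63 mm across, 49 mm high, loose; origin under its centre. It is not the dial in question.
- salt_shaker: Glass salt shaker with a grey top, bystander, 44 mm across, 90 mm high, loose; origin under its centre.
- fish_tin: Flat oblong tin, bystander, 63 x 105 x 25 mm, loose; origin under its centre.
Things that resemble listed ones, but are neither listed nor needed, are in the scene too. Leave any green look-alike of the cup_left alone.

How it is judged:
On the way, in this order (a step that is already met when the one before it is completed fails the run):
1. the dial is at OFF while the carrier still stands on the plate (value of joint dial between -0.12 and 0.12 rad and z of carrier in the frame of warmer_plate below 0.01 m and contact force between carrier and warmer above 0.5 N), for 0.3 s.
2. the carrier is lifted clear of the plate, held by its handle (z of carrier in the frame of warmer_plate above 0.06 m and contact force between the fingers and carrier above 1 N and distance between the grasp point and carrier_grip below 0.06 m), for 0.3 s.
At the end, for the whole second after the job is handed in: Fingers hold the carrier by its handle, still and level (5 degrees), its underside 60 to 150 mm above the glass plate, its middle within 60 mm of the plate's middle sideways, clear of the warming plate; both cups upright (8 degrees) on its floor; dial at OFF within 0.12 rad (all of step 2 and value of joint dial between -0.12 and 0.12 rad and z of carrier in the frame of warmer_plate below 0.15 m and horizontal distance between carrier and warmer_plate below 0.06 m and angle between carrier's own z axis and vertical below 0.09 rad and linear speed of carrier below 0.02 m/s and angular speed of carrier below 0.15 rad/s and contact force between carrier and warmer below 0.1 N and angle between each of cup_left, cup_right's own z axis and vertical below 0.15 rad and z of cup_left in the frame of carrier between 0 and 0.02 m and z of cup_right in the frame of carrier between 0 and 0.02 m and horizontal distance between each of cup_left, cup_right and carrier below 0.09 m); the arm keeps its last pose, push and grip.
It fails at once if the carrier is tipped by more than 14 degrees (angle between carrier's own z axis and vertical above 0.25 rad).
It fails at once if a cup is tipped over (angle between any of cup_left, cup_right's own z axis and vertical above 0.4 rad).
It fails at once if a bystander is moved by more than 30 mm (distance of any of pepper_mill, kitchen_timer, salt_shaker, fish_tin from where it was at the start of the episode above 0.03 m).
It also fails if it takes over 58 s, if anything falls off the work surface, if the arm or the gripper's body presses on something with over 40 N, if the wrist force passes 120 N, or if a joint passes its speed limit or range.

## Working session

There is one attempt and no reset: what is moved stays moved. The work goes in short steps, each a Python script; the robot and the scene stay as the last script left them, time stands still between calls to the robot, and variables do not carry over. Pictures are saved under pics/ and viewed, at most 10 in all, crops included, and the job is handed in when it is done.

```bash
ls; mkdir -p pics; python3 - <<'E'
from plant import *
import cv2,numpy as np
a=grab_frame("scene");b=grab_frame("top")
np.save("pics/scene.npy",a);np.save("pics/top.npy",b)
cv2.imwrite("pics/scene.png",cv2.resize(a,(800,600),interpolation=2)[:,:,::-1]);cv2.imwrite("pics/top.png",cv2.resize(b,(800,600),interpolation=2)[:,:,::-1])
for n in("scene","top"):print(n,calibration(n))
print(calibration("wrist"),read_state(),tcp_to_grasp)
E
```

```text
pics
scene {'fx': 415.1014246073649, 'fy': 415.1014246073649, 'cx': 254.26053621003595, 'cy': 198.25562349379413, 'rvec': array([ 1.08774735, -2.43760005,  0.98477455]), 'tvec': array([0.29399304, 0.3123485 , 1.07890851])}
top {'fx': 415.7557782377937, 'fy': 415.7557782377937, 'cx': 257.39076236321847, 'cy': 193.97559558373968, 'rvec': array([ 2.2189732 , -2.18260979,  0.08594099]), 'tvec': array([-0.00646344,  0.406059  ,  1.25374292])}
{'fx': 296.5983374190498, 'fy': 296.5983374190498, 'cx': 255.10838923284007, 'cy': 190.90940409022207, 'tool_from_camera': array([[ 8.83655065e-04, -9.58570135e-01, -2.84855252e-01,
         8.27182117e-02],
       [ 9.99999447e-01,  6.84737492e-04,  7.97898810e-04,
         1.34629053e-03],
       [-5.69790900e-04, -2.84855799e-01,  9.58570211e-01,
        -1.78651897e-01],
       [ 0.00000000e+00,  0.00000000e+00,  0.00000000e+00,
         1.00000000e+00]])} {'t': 0.1, 'joint_pos': array([ 1.28550821,  0.41790636, -0.01030657,  1.61405827,  0.00468268,
        1.11069652, -0.05296281]), 'dq': array([-0.00176796, -0.00194592, -0.00014249,  0.00072647, -0.00072924,
       -0.00056787,  0.0003861 ]), 'joint_torque': array([ 1.66129234e-03, -8.52581620e+01,  6.40851371e-01, -4.26697326e+01,
       -4.86814894e-02,  1.63002871e-02,  1.70981241e-05]), 'eef_pos': array([ 0.15078527, -0.60621783,  0.20491618]), 'tool_rot': array([[ 9.70420773e-01,  2.41419599e-01, -3.15689689e-04],
       [ 2.41419797e-01, -9.70420265e-01,  9.95657551e-04],
       [-6.59804245e-05, -1.04242051e-03, -9.99999455e-01]]), 'force': array([-0.49536477,  0.11121301, -0.12153366]), 'moment': array([ 0.00034856,  0.02923888, -0.01678367]), 'grip_force': 0.0, 'finger_gap': 0.9972508529720794} 0.0188
```

View pics/top.png

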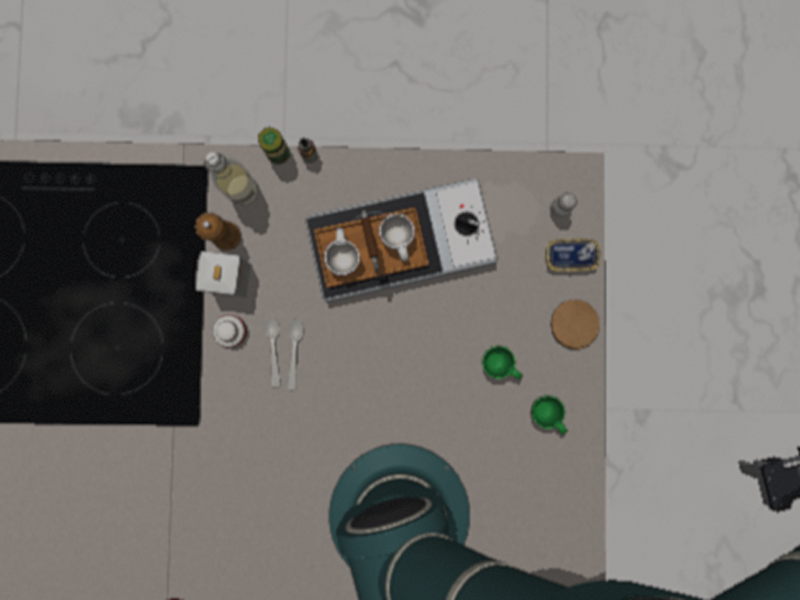

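View pics/scene.png

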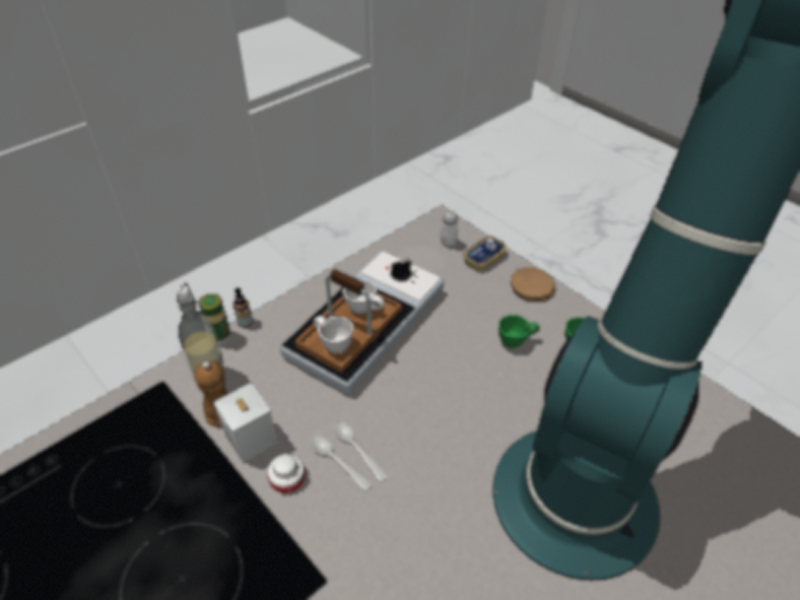

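The top view shows the warmer around (400,240) of 800x600, with the white panel and black dial at (466,223), the red dot at (461,206) and the carrier's dark handle at (372,238). The scene view shows the handle at (347,281) and the dial at (402,268). The green cups at (500,362) and (548,412) are look-alikes and stay untouched. The kitchen timer at (229,331) is not the dial; the dial is the black knob on the white panel next to the red dot.

```bash
cat > h.py <<'E'
from plant import *
import cv2,numpy as np
from scipy.spatial.transform import Rotation as R
def cam(name,st=None):
    c=calibration(name)
    if name=="wrist":
        st=st or read_state();T=np.eye(4);T[:3,:3]=st["tool_rot"];T[:3,3]=st["eef_pos"]
        W=T@c["tool_from_camera"];Rc,o=W[:3,:3],W[:3,3]
    else:
        Rw=cv2.Rodrigues(c["rvec"])[0];Rc=Rw.T;o=-Rc@c["tvec"]
    return c,Rc,o
def ray(C,uv):
    c,Rc,o=C;d=Rc@np.array([(uv[0]-c["cx"])/c["fx"],(uv[1]-c["cy"])/c["fy"],1]);return o,d/np.linalg.norm(d)
def onz(C,uv,z):
    o,d=ray(C,uv);return o+d*(z-o[2])/d[2]
def tri(rays):
    A=sum(np.eye(3)-np.outer(d,d) for o,d in rays);b=sum((np.eye(3)-np.outer(d,d))@o for o,d in rays)
    p=np.linalg.solve(A,b);return p,[np.linalg.norm(np.cross(d,p-o)) for o,d in rays]
def proj(C,p):
    c,Rc,o=C;q=Rc.T@(np.asarray(p)-o);return np.array([c["fx"]*q[0]/q[2]+c["cx"],c["fy"]*q[1]/q[2]+c["cy"]])
def down(a): # tool down, tool y axis along heading a
    y=np.array([np.cos(a),np.sin(a),0]);z=np.array([0,0,-1.]);return np.column_stack([np.cross(y,z),y,z])
def red(im):
    h=cv2.cvtColor(im,cv2.COLOR_RGB2HSV);return (((h[...,0]<8)|(h[...,0]>172))&(h[...,1]>110)&(h[...,2]>70)).astype(np.uint8)
def save(im,n): cv2.imwrite(f"pics/{n}.png",im[:,:,::-1])
E
python3 - <<'E'
from h import *
T=cam("top")
for n,u in dict(dial=(466,223),red=(461,206),handle=(372,238),c1=(308,218),c2=(480,180),c3=(496,264),c4=(326,300)).items():
    print(n,onz(T,np.array(u)*.64,{'handle':.171}.get(n,.046)))
for n in("top","scene"):
    m=red(np.load(f"pics/{n}.npy"));k,_,s,c=cv2.connectedComponentsWithStats(m)
    print(n,[(s[i,4],c[i].round(1)) for i in range(1,k)])
# wall clearance / IK check for viewing poses
for p in [(.62,-.1,.38),(.66,-.14,.3),(.62,.03,.4)]:
    for a in(np.pi/2,-np.pi/2,np.pi/2+.25,-np.pi/2+.25):
        q=solve_ik(p,down(a));print(p,a,None if q is None else np.round(q,2))
E
```

```text
dial [ 0.55967948 -0.11880263  0.046     ]
red [ 0.59235952 -0.10886856  0.046     ]
handle [0.5074233  0.05666765 0.171     ]
c1 [0.56338869 0.18289179 0.046     ]
c2 [ 0.64359025 -0.14491307  0.046     ]
c3 [ 0.48186515 -0.17696183  0.046     ]
c4 [0.4074867  0.14510993 0.046     ]
top [(np.int32(2), array([295. , 131.5])), (np.int32(1), array([156., 208.]))]
scene [(np.int32(41), array([185.3, 311.8]))]
(0.62, -0.1, 0.38) 1.5707963267948966 [ 0.66  0.42 -0.8   1.33  0.3   1.51  1.46]
(0.62, -0.1, 0.38) -1.5707963267948966 [ 0.46  0.36 -0.49  1.34  0.17  1.48 -1.59]
(0.62, -0.1, 0.38) 1.8207963267948966 [ 0.81  0.51 -1.09  1.33  0.45  1.56  1.6 ]
(0.62, -0.1, 0.38) -1.3207963267948966 [ 0.48  0.36 -0.52  1.34  0.18  1.48 -1.34]
(0.66, -0.14, 0.3) 1.5707963267948966 [ 0.64  0.54 -0.74  1.34  0.36  1.4   1.48]
(0.66, -0.14, 0.3) -1.5707963267948966 [ 0.42  0.47 -0.39  1.35  0.18  1.36 -1.53]
(0.66, -0.14, 0.3) 1.8207963267948966 [ 0.81  0.66 -1.09  1.33  0.58  1.48  1.59]
(0.66, -0.14, 0.3) -1.3207963267948966 [ 0.45  0.48 -0.43  1.34  0.2   1.36 -1.3 ]
(0.62, 0.03, 0.4) 1.5707963267948966 [ 0.54  0.44 -0.94  1.31  0.35  1.56  1.21]
(0.62, 0.03, 0.4) -1.5707963267948966 [ 0.44  0.39 -0.77  1.32  0.27  1.54 -1.87]
(0.62, 0.03, 0.4) 1.8207963267948966 [ 0.61  0.49 -1.09  1.31  0.43  1.59  1.4 ]
(0.62, 0.03, 0.4) -1.3207963267948966 [ 0.43  0.39 -0.76  1.32  0.26  1.54 -1.62]
```

```bash
python3 - <<'E'
from h import *
import pickle
a=-np.pi/2+.22
s=read_state();p=s["eef_pos"].copy();p[2]=.36;movel(p,speed=.3)
V=[]
for n,p in enumerate([(.60,-.115,.30),(.62,-.03,.36),(.53,.02,.36)]):
    try: move_ptp(p,down(a))
    except IKError as e: print("IK",p,e);continue
    sleep(.3);s=read_state();im=grab_frame("wrist");V.append((s,im));print(s["t"],s["eef_pos"],s["force"])
    save(im,f"w{n}")
    m=red(im);k,_,st,c=cv2.connectedComponentsWithStats(m);print([(st[i,4],c[i].round(1)) for i in range(1,k) if st[i,4]>5])
pickle.dump(V,open("pics/V.pkl","wb"))
save(cv2.resize(np.hstack([v[1] for v in V[:2]]),(800,300),interpolation=cv2.INTER_AREA),"w01")
E
```

```text
3.4417 [ 0.59996929 -0.11522955  0.30002554] [-0.17979919 -1.28111343  0.06968582]
[(np.int32(12), array([250.5, 163.5]))]
4.2917 [ 0.61980053 -0.03091879  0.35951436] [ 0.47894753 -0.85932661 -0.58138311]
[(np.int32(8), array([296.9, 178.1])), (np.int32(95), array([ 49.2, 238.3]))]
5.1333 [0.53038634 0.01969137 0.35963541] [-0.35365331 -0.3502815  -0.65467711]
[(np.int32(8), array([340.9, 133.1])), (np.int32(96), array([ 79.7, 201.3]))]
```

View pics/w0.png

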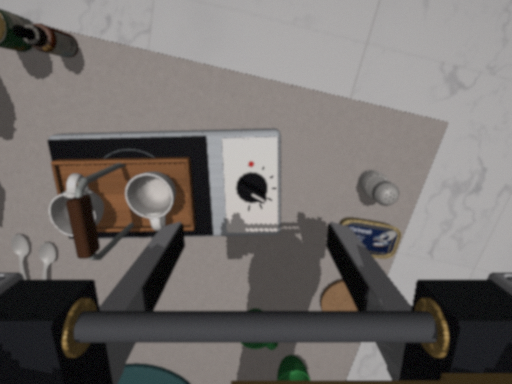

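View pics/w1.png

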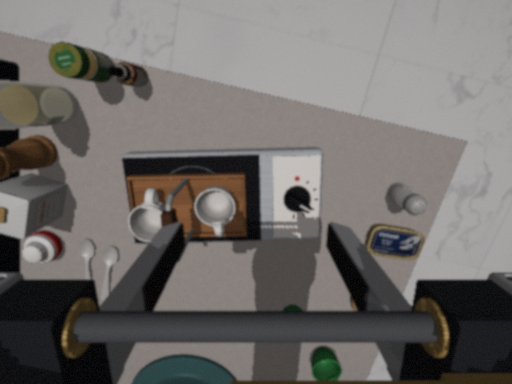

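The w0 view shows the red OFF dot at (250,163) and the dial centre at about (251,188), with its white pointer running to the lower right at about (264,199). The handle grip is at (82,228). Next is an enlarged crop of the dial and handle, plus triangulation.

```bash
python3 - <<'E'
from h import *
import pickle
V=pickle.load(open("pics/V.pkl","rb"));C=[cam("wrist",v[0]) for v in V]
p,e=tri([ray(C[i],u) for i,u in enumerate([(250.5,163.5),(296.9,178.1),(340.9,133.1)])]);print("red",p,e)
# white panel rect
for i in range(3):
    im=V[i][1];h=cv2.cvtColor(im,cv2.COLOR_RGB2HSV)
    m=((h[...,1]<25)&(h[...,2]>185)).astype(np.uint8)
    k,l,st,c=cv2.connectedComponentsWithStats(m)
    u=proj(C[i],p);j=[j for j in range(1,k) if st[j,0]<=u[0]<=st[j,0]+st[j,2] and st[j,1]<=u[1]<=st[j,1]+st[j,3] and st[j,4]>500]
    for q in j:
        pts=np.argwhere(l==q)[:,::-1];W=np.array([onz(C[i],x,.044)[:2] for x in pts]).astype(np.float32)
        r=cv2.minAreaRect(W*1000);print(i,st[q],"rect mm",r)
    # dark dial blob on panel
    d=(h[...,2]<60).astype(np.uint8);k,l,st,c=cv2.connectedComponentsWithStats(d)
    for q in range(1,k):
        if st[q,4]>80 and np.linalg.norm(c[q]-u)<45: print(" dark",st[q],c[q],onz(C[i],c[q],.06))
a=V[0][1][140:240,30:130];b=V[2][1];u=proj(C[2],[.51,.056,.171]).astype(int);print(u)
b=b[u[1]-60:u[1]+60,u[0]-60:u[0]+60]
z=lambda x:cv2.resize(x,(390,390),interpolation=cv2.INTER_NEAREST)
save(np.hstack([z(V[0][1][150:220,215:285]),z(b)]),"crop")
E
```

```text
red [ 0.59565374 -0.11105019  0.04627637] [np.float64(0.0001519080144588855), np.float64(0.00020500565855205617), np.float64(5.5252099995071514e-05)]
0 [ 223  138   54   85 3174] rect mm ((567.3580322265625, -116.60386657714844), (132.4908447265625, 78.27444458007812), 13.788982391357422)
 dark [238 174  28  28 586] [251.25426621 186.52730375] [ 0.5649956  -0.11900829  0.06      ]
1 [ 273  156   47   65 1747] rect mm ((575.9599609375, -114.87677764892578), (114.37642669677734, 78.64041900634766), 14.228449821472168)
 dark [285 187  25  24 443] [296.5778781  198.33634312] [ 0.56448038 -0.11699011  0.06      ]
2 [ 314  109   52   89 3199] rect mm ((560.8245239257812, -118.47244262695312), (148.27261352539062, 79.3136215209961), 14.026412010192871)
 dark [327 143  26  26 509] [339.41453831 155.13163065] [ 0.56172569 -0.11512424  0.06      ]
[222 180]
```

View pics/crop.png

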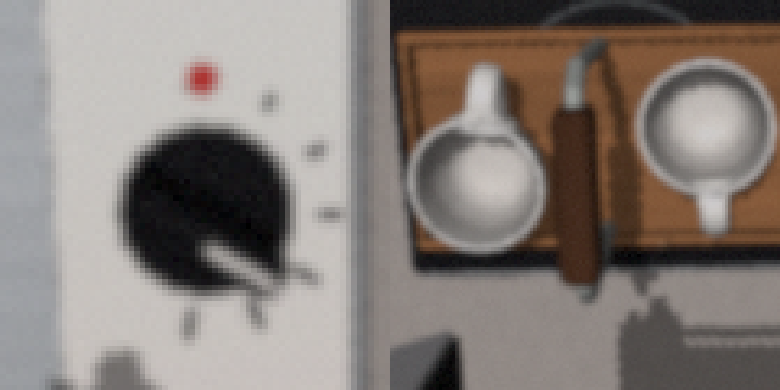

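The crop shows the red dot at crop (202,80) and the dial centre at about (205,210). The white pointer runs from (205,245) to (275,290), aimed at the 2.2 rad tick. The grip bar runs from (573,105) to (580,285), with white cups on either side. The triangulated dot is at z = 46 mm (44 expected), and the dot minus 36 mm gives the dial at (0.561, -0.120), which agrees with the dark blob. Next I fix the pointer angle and the handle and check the IK.

```bash
python3 - <<'E'
from h import *
import pickle
V=pickle.load(open("pics/V.pkl","rb"));C=[cam("wrist",v[0]) for v in V]
yaw=np.radians(14.0);D=np.array([.59565,-.11105])-.036*np.array([np.cos(yaw),np.sin(yaw)]);print("dial",D)
for i in range(3):
    im=V[i][1];h=cv2.cvtColor(im,cv2.COLOR_RGB2HSV);c0=proj(C[i],[*D,.08])
    yy,xx=np.mgrid[:384,:512];m=(np.hypot(xx-c0[0],yy-c0[1])<(14,11,11)[i])&(h[...,2]>110)
    k,l,st,c=cv2.connectedComponentsWithStats(m.astype(np.uint8),connectivity=4)
    q=1+np.argmax(st[1:,4]) ;P=np.array([onz(C[i],x[::-1],.08)[:2] for x in np.argwhere(l==q)])
    v=P.mean(0)-D;w=np.linalg.eigh(np.cov(P.T))[1][:,1];w*=np.sign(w@v)
    print(i,st[q,4],"q from centroid",(yaw-np.arctan2(v[1],v[0]))%6.283,"pca",(yaw-np.arctan2(w[1],w[0]))%6.283)
    # grip: dark brown
    g=((h[...,0]<14)&(h[...,1]>90)&(h[...,2]>25)&(h[...,2]<95)).astype(np.uint8)
    g=cv2.morphologyEx(g,cv2.MORPH_OPEN,np.ones((5,5)))
    k,l,st,c=cv2.connectedComponentsWithStats(g)
    for q in range(1,k):
        if st[q,4]>100:
            r=cv2.minAreaRect(np.argwhere(l==q)[:,::-1].astype(np.float32));print("  grip?",st[q],c[q].round(1),r, "z.171",onz(C[i],c[q],.171))
for hd in(-.355,.6,yaw+np.pi/2):
    q=solve_ik([*D,.056],down(hd));print(hd,None if q is None else q.round(2))
print(read_state()["joint_pos"].round(2))
E
```

```text
dial [ 0.56071935 -0.11975919]
0 114 q from centroid 3.3997409197126283 pca 1.868852808765824
  grip? [ 67 199  24  58 756] [ 78.5 227.5] ((78.91938781738281, 227.84576416015625), (58.888755798339844, 13.951353073120117), 77.6609115600586) z.171 [0.50670225 0.06544241 0.171     ]
1 25 q from centroid 2.1694668252084055 pca 2.113185975964972
  grip? [162 213  11  11 108] [167.  217.7] ((167.0, 218.0), (10.0, 10.0), 90.0) z.171 [0.53263938 0.06776318 0.171     ]
2 29 q from centroid 2.154750484359045 pca 2.1265354878997242
  grip? [210 154  17  53 739] [218.3 179.7] ((218.0, 180.0), (52.0, 16.0), 90.0) z.171 [0.50924032 0.06158423 0.171     ]
-0.355 [ 0.61  0.58 -0.59  1.84  0.43  0.84 -0.55]
0.6 [ 0.71  0.63 -0.73  1.84  0.53  0.88  0.33]
1.8151424220741026 [ 0.93  0.81 -1.09  1.83  0.83  1.04  1.32]
[ 0.46  0.18 -0.64  1.61  0.11  1.38 -1.55]
```

```bash
python3 - <<'E'
from h import *
D=[.5607,-.1198];yaw=np.radians(14.);h0=yaw-2.15+np.pi/2
set_gripper(.5,15)
move_ptp([*D,.2],down(h0));s=read_state();print(s["t"],s["eef_pos"])
im=grab_frame("wrist");save(im,"pre")
f=movel([*D,.056],speed=.1,max_force=8);s=read_state();print("stop",f,s["eef_pos"],s["force"],s["t"])
if not f:
    set_gripper(0,15);s=read_state();print("gap",s["finger_gap"]*94,s["grip_force"],s["force"],s["moment"],s["eef_pos"])
    q=s["joint_pos"].copy();y=s["tool_rot"][:,1];print("heading",np.arctan2(y[1],y[0]),q.round(2))
E
```

```text
7.15 [ 0.56103909 -0.11922052  0.20061059]
stop False [ 0.56101378 -0.11987601  0.05651264] [0.12733511 0.64662891 0.31266324] 8.7917
gap 11.827012970755687 14.989928305149078 [-5.70266981  1.57150321  6.49364374] [0.40721672 1.30217611 0.05407684] [ 0.56001773 -0.11954179  0.05598351]
heading -0.3346920586577562 [ 0.6   0.58 -0.57  1.85  0.41  0.84 -0.52]
```

View pics/pre.png

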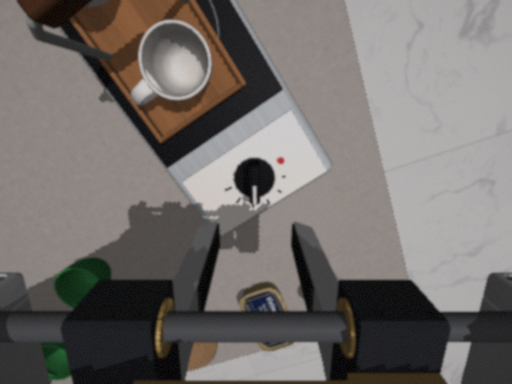

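The pre view shows the dial at (254,178), its pointer straight down the image between the fingers, and the dot at (281,160). The closed gap is 11.8 mm against the 12 mm bar. Next I turn joint 7.

```bash
python3 - <<'E'
from h import *
yaw=np.radians(14.);goal=yaw+np.pi/2
hd=lambda s:np.arctan2(s["tool_rot"][1,1],s["tool_rot"][0,1])
s=read_state();h=hd(s);q=s["joint_pos"].copy();q[6]+=.15;goto_joints(q)
s=read_state();sg=np.sign(hd(s)-h);print("sign",sg,hd(s)-h,s["force"],s["moment"])
for k in range(4):
    s=read_state();q=s["joint_pos"].copy();d=goal-hd(s);q[6]+=sg*d/(1,3,2,1)[0 if k==3 else k+1 if k<2 else 3]
    if abs(q[6])>2.7: print("range",q[6]);break
    goto_joints(q);sleep(.1);s=read_state();print(hd(s)-goal,s["force"].round(1),s["moment"].round(2),s["eef_pos"].round(4),s["finger_gap"]*94,s["t"])
E
```

```text
sign 1.0 0.14638372238451344 [ 1.00452712 -1.19400146  2.11122023] [-0.09416015 -0.2193638   0.06301719]
-1.3388916647790061 [ 5.1  0.9 -4.9] [ 0.04 -1.5   0.01] [ 0.5608 -0.1194  0.0561] 11.801088386632495 10.5
-0.6740456339985608 [ 5.1  2.7 -4.4] [ 0.64 -1.34  0.03] [ 0.5613 -0.1189  0.0561] 11.697816134190587 11.3
-0.006006082904834065 [ 1.4  4.2 -1.8] [ 1.28 -0.64  0.02] [ 0.5614 -0.1182  0.056 ] 12.174491415084262 12.1083
-0.001783010527047546 [ 1.3  3.  -0.7] [ 0.69 -0.54 -0.  ] [ 0.5614 -0.1181  0.056 ] 12.092357061717069 12.4583
```

```bash
python3 - <<'E'
from h import *
import pickle
yaw=np.radians(14.)
set_gripper(.4);s=read_state();p=s["eef_pos"].copy();p[2]=.3;movel(p,speed=.25)
V=[]
for p in [(.57,-.03,.36),(.57,.06,.36),(.57,.14,.36)]:
    move_ptp(p,down(yaw-np.pi/2));sleep(.3);s=read_state();V.append((s,grab_frame("wrist")));print(s["t"],s["eef_pos"])
pickle.dump(V,open("pics/V2.pkl","wb"))
D=[.5607,-.1198];cr=[]
for v in V:
    C=cam("wrist",v[0]);h=cv2.cvtColor(v[1],cv2.COLOR_RGB2HSV)
    g=((h[...,0]<14)&(h[...,1]>90)&(h[...,2]>25)&(h[...,2]<95)).astype(np.uint8)
    g=cv2.morphologyEx(g,cv2.MORPH_OPEN,np.ones((5,5)))
    k,l,st,c=cv2.connectedComponentsWithStats(g)
    for q in range(1,k):
        if st[q,4]>100: print("  ",st[q],c[q].round(1),onz(C,c[q],.171).round(4))
    u=proj(C,[.51,.06,.171]).astype(int);cr.append((u,v[1]))
z=lambda x,w:cv2.resize(x,(w,w),interpolation=cv2.INTER_CUBIC)
t=[]
for u,im in cr:
    x0,y0=max(u[0]-40,0),max(u[1]-45,0);print("crop origin",x0,y0);t.append(z(im[y0:y0+80,x0:x0+80],266))
u=proj(cam("wrist",V[0][0]),[*D,.06]).astype(int);print("dial crop",u-30)
t.append(z(V[0][1][u[1]-30:u[1]+30,u[0]-30:u[0]+30],266))
save(np.vstack([np.hstack(t[:2]),np.hstack(t[2:])]),"c2")
E
```

```text
17.275 [ 0.56998273 -0.03006746  0.35996954]
18.075 [0.57007436 0.05911979 0.35997129]
18.8417 [0.57018318 0.13905104 0.36005116]
   [167 174  14  51 548] [173.7 199. ] [0.5082 0.0622 0.171 ]
   [236 191  18  37 506] [242.7 207.5] [0.5188 0.0614 0.171 ]
   [291 205  17  20 292] [299.4 214.5] [0.5274 0.0662 0.171 ]
crop origin 135 153
crop origin 202 168
crop origin 260 182
dial crop [275 144]
```

View pics/c2.png

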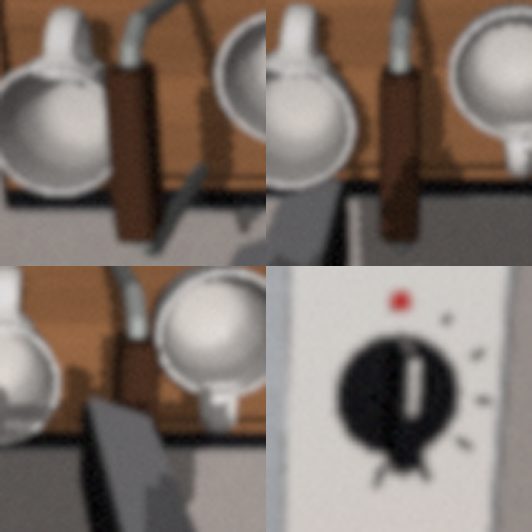

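The dial crop (lower right) shows the pointer up along +x, towards the red dot. The other three crops show the grip bar: in view 1 its far end is at px (174.4,173.5) and its near end at (176,225); in view 2 they are at (242,189) and (242,240). In view 3 the far end is at (300.6,204) and a finger hides the near end.

```bash
python3 - <<'E'
from h import *
import pickle
V=pickle.load(open("pics/V2.pkl","rb"));C=[cam("wrist",v[0]) for v in V]
far,e=tri([ray(C[i],u) for i,u in enumerate([(174.4,173.5),(242.2,189),(300.6,204.3)])]);print("far",far,e)
near,e2=tri([ray(C[i],u) for i,u in enumerate([(176.2,225.2),(242.3,240.2)])]);print("near",near,e2)
print("len",np.linalg.norm((far-near)[:2]),"yaw",np.degrees(np.arctan2(*(far-near)[1::-1])),"mid",(far+near)/2)
yaw=np.radians(14)
print("dial+180",np.array([.5607,-.1198])+.18*np.array([-np.sin(yaw),np.cos(yaw)]))
# dial pointer
for i in range(2):
    h=cv2.cvtColor(V[i][1],cv2.COLOR_RGB2HSV);c0=proj(C[i],[.5607,-.1198,.08]);yy,xx=np.mgrid[:384,:512]
    m=(np.hypot(xx-c0[0],yy-c0[1])<9)&(h[...,2]>100);k,l,st,c=cv2.connectedComponentsWithStats(m.astype(np.uint8))
    q=1+np.argmax(st[1:,4]);P=np.array([onz(C[i],x[::-1],.08)[:2] for x in np.argwhere(l==q)]);w=np.linalg.eigh(np.cov(P.T))[1][:,1];w*=np.sign(w[0])
    print("pointer q",st[q,4],yaw-np.arctan2(w[1],w[0]))
# tray edges: yaw from orange-brown mask at rim z .064
h=cv2.cvtColor(V[1][1],cv2.COLOR_RGB2HSV);m=((h[...,0]<18)&(h[...,1]>100)&(h[...,2]>95)).astype(np.uint8)
k,l,st,c=cv2.connectedComponentsWithStats(cv2.morphologyEx(m,cv2.MORPH_CLOSE,np.ones((9,9))))
q=1+np.argmax(st[1:,4]);P=np.array([onz(C[1],x[::-1],.064)[:2] for x in np.argwhere(l==q)]);print("tray",cv2.minAreaRect((P*1000).astype(np.float32)))
print(solve_ik([*((far+near)/2)[:2],.15],down(yaw-np.pi/2)))
E
```

```text
far [0.54111862 0.06780978 0.16714093] [np.float64(0.00011782759106042369), np.float64(0.000907825269145296), np.float64(0.0007900290613228345)]
near [0.47581882 0.05160158 0.17767222] [np.float64(4.7054015688409746e-05), np.float64(4.705401568843006e-05)]
len 0.06728127302243209 yaw 13.939795089128754 mid [0.50846872 0.05970568 0.17240657]
dial+180 [0.51715406 0.05485323]
pointer q 25 -0.003493045236058895
pointer q 52 0.35350264392826425
tray ((510.38665771484375, 60.38655090332031), (109.52914428710938, 193.07870483398438), 13.955689430236816)
[ 0.12202521  0.3010487  -0.3513049   1.93766634  0.12819532  0.92423144
 -1.61862318]
```

The grip is at (0.509, 0.060, 0.172), and 0.171 is expected. The bar length comes out at 67 mm (70 given). The tray rectangle is 110x193 mm with yaw 13.95°, centred within 2 mm of the grip. The dial pointer reads q ≈ 0.0. Next I grasp and lift.

```bash
python3 - <<'E'
from h import *
O=down(np.radians(13.95)-np.pi/2);G=[.509,.060]
set_gripper(.6,40);move_ptp([*G,.26],O)
f=movel([*G,.1525],speed=.1,max_force=8);s=read_state();print(f,s["t"],s["eef_pos"],s["force"])
if not f:
    set_gripper(0,40);sleep(.2);s=read_state();print("gap",s["finger_gap"]*94,s["grip_force"],s["force"],s["eef_pos"])
    if s["finger_gap"]*94>12:
        p=s["eef_pos"].copy();p[2]+=.02;movel(p,speed=.03);sleep(.2);s=read_state();print(s["force"],s["moment"],s["finger_gap"]*94)
        p[2]+=.08;movel(p,speed=.06);sleep(.5);s=read_state();print(s["t"],s["eef_pos"],s["force"],s["moment"],s["finger_gap"]*94,s["grip_force"])
        a=grab_frame("scene");b=grab_frame("wrist")
        save(np.hstack([cv2.resize(a[90:300,130:410],(400,300)),cv2.resize(b,(400,300))]),"held")
E
```

```text
False 21.2583 [0.50934824 0.06007823 0.15305653] [0.56116492 0.31118486 0.48506342]
gap 15.55845789242521 39.9987530708313 [-1.07629504  4.42766491  2.65132073] [0.50898155 0.06028793 0.15253628]
[ 0.61057417 -0.5969037  -5.70036324] [-0.07756242  0.04710631 -0.00296579] 15.771057960835874
25.1667 [0.50897306 0.06029953 0.25251239] [ 0.09745872 -0.63248414 -4.93357274] [0.00679383 0.01763293 0.016628  ] 15.931401450419624 39.99618172645569
```

```bash
ls pics
```

```text
V.pkl
V2.pkl
c2.png
crop.png
held.png
pre.png
scene.npy
scene.png
top.npy
top.png
w0.png
w01.png
w1.png
w2.png
```

View pics/held.png

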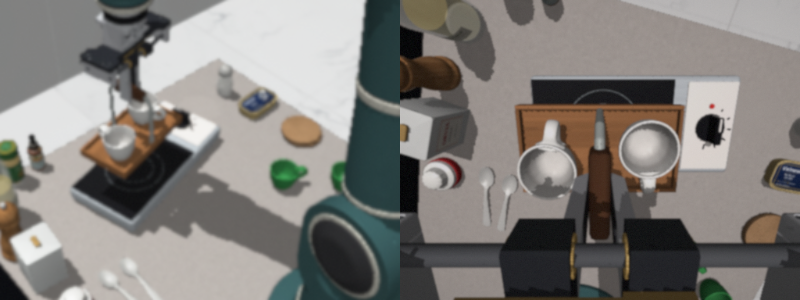

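The held view shows the carrier lifted clear and level, with both cups upright on it. The dial is at (711,128), with the red dot above it at (711,106), and the bystanders look untouched. The lifted load is about 5 N, as expected. Handing in.

```bash
python3 -c "
from plant import *
print(job_done())"
```

```text
the job is handed in; nothing more can be done
None
```

The dial is at OFF (pointer measured at about 0 rad), turned while the carrier still stood on the plate; the arm now holds the carrier by its handle about 10 cm above the plate, level and still, with both cups upright, and the job is handed in (no verdict was returned).

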